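# Pack the last biscuit and close the tin

## Task

Six shortbread biscuits lie flat in the round tin with one place left open in the ring, and the seventh lies on top of them. Without picking up any biscuit, slide the seventh into the open place so that all seven lie flat in one layer, then put the lid on the tin so it sits fully down and level, and let go. Leave the mug, the pepper mill and the two small cartons where they are.

Things in the scene. Friction and masses are not known exactly. Their poses are not given: they have to be found in the camera images.
- tin: round open steel tin, fixed to the worktop; 194 mm outside, 189 mm inside diameter, 26 mm high, floor 3 mm thick. Holds one flat layer of seven biscuits: one in the middle, six round it. Origin: centre of its underside, on the worktop; its x axis points horizontally at the middle of the one empty place, whose centre lies about 63 mm from the tin's centre.
- biscuit1: round shortbread biscuit, 60 mm across, 16 mm thick, edges rounded 3 mm, 40 g, loose, lying flat on the tin's floor in the middle of the tin. Origin: centre of its underside; z up its axis.
- biscuit2: round shortbread biscuit, 60 mm across, 16 mm thick, edges rounded 3 mm, 40 g, loose, lying flat on the tin's floor in the outer ring of the tin, at about 60 degrees counter-clockwise from the tin's x axis. Origin: centre of its underside; z up its axis.
- biscuit3: round shortbread biscuit, 60 mm across, 16 mm thick, edges rounded 3 mm, 40 g, loose, lying flat on the tin's floor in the outer ring of the tin, at about 120 degrees counter-clockwise from the tin's x axis. Origin: centre of its underside; z up its axis.
- biscuit4: round shortbread biscuit, 60 mm across, 16 mm thick, edges rounded 3 mm, 40 g, loose, lying flat on the tin's floor in the outer ring of the tin, at about 180 degrees counter-clockwise from the tin's x axis. Origin: centre of its underside; z up its axis.
- biscuit5: round shortbread biscuit, 60 mm across, 16 mm thick, edges rounded 3 mm, 40 g, loose, lying flat on the tin's floor in the outer ring of the tin, at about 240 degrees counter-clockwise from the tin's x axis. Origin: centre of its underside; z up its axis.
- biscuit6: round shortbread biscuit, 60 mm across, 16 mm thick, edges rounded 3 mm, 40 g, loose, lying flat on the tin's floor in the outer ring of the tin, at about 300 degrees counter-clockwise from the tin's x axis. Origin: centre of its underside; z up its axis.
- biscuit7: round shortbread biscuit, 60 mm across, 16 mm thick, edges rounded 3 mm, 40 g, loose, lying flat on top of the others near the middle of the tin, underside 19 mm and top 35 mm above the worktop (9 mm above the rim). Pushed at its side it slides over the others and drops into the empty place. Origin: centre of its underside; z up its axis.
- lid: the tin's loose steel lid, 208 mm across, about 0.25 kg, right way up on the worktop: plate 4 mm thick, 10 to 14 mm above the origin, and a 10 mm skirt of 203 mm inside diameter that goes round the outside of the tin, 4.5 mm to spare all round. Seated, the plate rests on the rim, its origin 16 mm above the tin's. Wooden knob in the middle. Origin: centre of the skirt's lower edge; z up.
- lid_knob (a point): middle of the round head of the lid's wooden knob, 44 mm above the lid's origin, on its axis. Head 30 mm across from 36 to 52 mm above the origin, top at 58 mm, stem below it 18 mm thick.
- mug: white mug, 92 mm wide, 95 mm high, standing behind the work; a loose bystander to leave alone. Origin: centre of its underside.
- mill: small pepper mill with a grey top, 44 mm across, 90 mm high, standing on the near side, between the tin and the lid; a loose bystander to leave alone. Origin: centre of its underside.
- flat_carton: cream flat carton, 55x90x30 mm, lying behind the work; a loose bystander to leave alone. Origin: centre of its underside.
- small_carton: flowered small cube carton, 52x52x51 mm, standing behind the tin and the lid; a loose bystander to leave alone. Origin: centre of its underside.
Mind the look-alikes: they are no part of the job. Leave any turquoise look-alike of the biscuit7 alone. What is shaped like the biscuit3 but grey or purple is not meant.

How it is judged:
By the outcome, as a careful person would: the job done as asked, in the order asked, and still so for the second after the job is handed in, with the robot touching nothing.
It also fails if it takes over 64 s, if anything falls off the work surface, if the arm or the gripper's body presses on something with over 40 N, if the wrist force passes 120 N, or if a joint passes its speed limit or range.

## Robot

A 6-joint arm with a two-finger parallel gripper is mounted at the origin on the work surface; the furniture and walls round the work are solid. World frame = base frame: x ahead of the robot, y to its left, z up, the work surface at z = 0. Lengths are in mm, angles in rad, forces in N, time in s.
With the tool pointing down it reaches from about 325 to 875 mm from the base axis. Payload 4.4 kg.
Tool frame: the origin (TCP) lies on the centre line of the jaws, within the pads' length; the fingertips stand ahead of it and the grasp point (between the pads) lies 6 mm ahead of it (ctrl.tcp_to_tips is the z of the fingertips in the tool frame, in mm); z points along the fingers, y is the direction in which the jaws open and shut (so a half turn about z gives the same grasp; the last joint's range is limited). The gripper opens to 85 mm and grips with 20 to 120 N. Pads are 22 mm wide; open, the fingers measure 114 mm over their backs; the gripper's body (76 mm by 85 mm) begins 54 mm behind the grasp point. The pads swing forward as they close: fully open they stand 13 mm farther back than shut.
Start: joints at [-0.15, 0.207, 1.542, -0, 1.393, -0.15], TCP at [575.002, -0.012, 256.282] pointing down, gripper open.
Joint ranges: [-2.73, 2.73], [-0.86, 2.22], [0.23, 2.46], [-1.11, 4.25], [0.08, 2.63], [-2.82, 2.82]. Speed limits (rad/s): [2.79, 2.79, 3.14, 3.14, 3.14, 3.14].

## Interface

Orientations are given as a 3x3 rotation matrix whose columns are the frame's x, y, z axes.
In Python, from plant import ctrl, sensors, optics gives the robot as it stands. Calls block until the motion is done:
- ctrl.move_ptp(position, orientation): joint-space move of the TCP to a pose.
- ctrl.move_l(position, rot=None, vel=150, threshold=None): straight line of the TCP; rot=None keeps the orientation; vel is the mean speed in mm/s. With threshold (N) it stops when the force on the tool has changed by that much, and returns True; else False.
- ctrl.set_joints(angles): joint-space move.
- ctrl.gripper_to(opening, force=None): finger opening in mm; force is the grip in N (None keeps the last); returns when the fingers have stopped.
- ctrl.hold(seconds).
- ctrl.solve_ik(position, orientation): joint angles nearest the present ones, or None.
- sensors.read_state(): the state.
- optics.grab_frame(name): name is "scene" or "side" or "wrist"; returns (picture, depth): 420x560x3 uint8, red, green, blue; 420x560 float32, mm along the optical axis (not along the pixel's ray), 0 where there is no reading.
- optics.camera_params(name): a dict with "mtx" (3x3 intrinsics, pixels), "R" (3x3) and "t" (3): a world point X has camera coordinates R X + t; the wrist camera has in their place "T_tool_cam" (4x4, takes a point from camera to tool coordinates, whose origin is the TCP and whose axes are the flange's). Camera axes: x right, y down, z forward; pixel columns grow to the right and rows downward; lengths in mm; the calibration is good to about 2 mm. A picture is of the moment at which its call begins: read the wrist's pose just before it. camera_params takes no time and is no camera call.
A pose or a line that the arm cannot do raises ctrl.MotionError and nothing moves.
- ctrl.finish_job(): hands the job in, once; it reports no verdict.
The state is a dict: "t": time; "q": joint angles; "qvel": joint speeds; "tau": joint torques, N m; "eef_pos": TCP position; "eef_rot": TCP orientation; "force": force on the tool from outside, world axes, zero at the start; "wrist_torque": the same for the moment, N m; "grip_width": finger opening in mm.
Only numpy, scipy, OpenCV 4.12 (cv2) and the standard library are available. Lean on these libraries where they do the work, as an engineer would, in place of code of your own. Each camera call takes 0.05 s, during which the arm holds its last target.

## Working session

There is one attempt and no reset: what is moved stays moved. The work goes in short steps, each a Python script; the robot and the scene stay as the last script left them, time stands still between calls to the robot, and variables do not carry over. Pictures are saved under pics/ and viewed, and the job is handed in when it is done.

```bash
ls; mkdir -p pics; python3 - <<'E'
from plant import ctrl,sensors,optics
import cv2
for n in ["scene","side","wrist"]:
    im,d=optics.grab_frame(n); cv2.imwrite(f"pics/{n}0.png",im[:,:,::-1])
    print(n,{k:v.round(3).tolist() for k,v in optics.camera_params(n).items() if hasattr(v,'round')})
s=sensors.read_state();print(s['t'],s['grip_width'],ctrl.tcp_to_tips)
E
```

```text
pics
scene {'mtx': [[378.869, 0.0, 277.015], [0.0, 378.869, 210.912], [0.0, 0.0, 1.0]], 'R': [[0.809, -0.587, -0.012], [-0.455, -0.614, -0.645], [0.371, 0.527, -0.764]], 't': [-395.875, 339.416, 695.796]}
side {'mtx': [[542.811, 0.0, 269.018], [0.0, 542.811, 211.8], [0.0, 0.0, 1.0]], 'R': [[-0.939, -0.345, 0.014], [-0.235, 0.608, -0.758], [0.253, -0.715, -0.652]], 't': [531.266, 131.602, 1353.074]}
wrist {'mtx': [[336.297, 0.0, 286.833], [0.0, 336.297, 207.742], [0.0, 0.0, 1.0]], 'T_tool_cam': [[0.001, -0.965, -0.261, 65.064], [1.0, 0.001, -0.001, -0.101], [0.001, -0.261, 0.965, -117.617], [0.0, 0.0, 0.0, 1.0]]}
0.15 85.16534403193417 25.0
```

View pics/scene0.png

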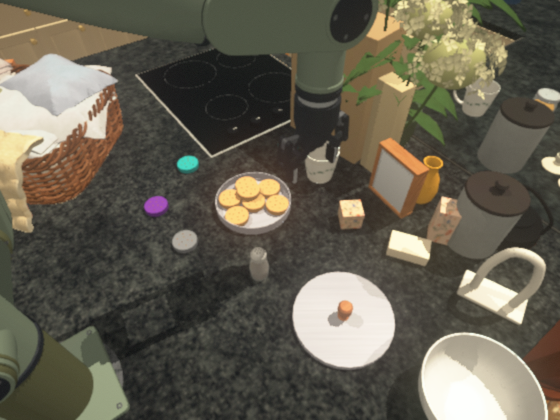

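View pics/side0.png

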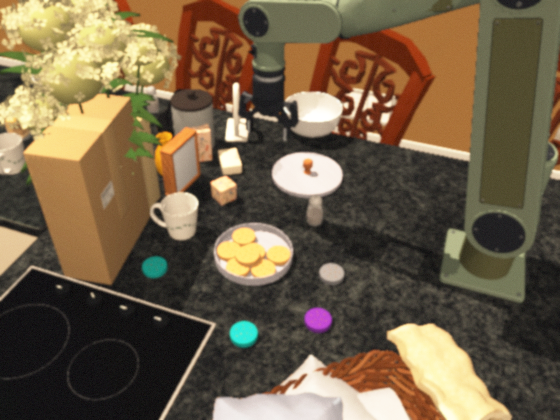

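View pics/wrist0.png

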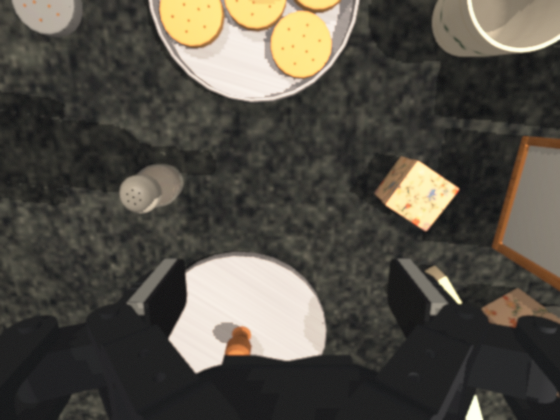

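The scene view shows the tin at about (253,202) and the lid at (343,318) with its knob at (345,309). The mill is at (259,263), and the turquoise, purple and grey discs at (188,164), (156,206) and (185,241) lie outside the tin. I'll cast rays for a coarse fix, then look from above with the wrist camera.

```bash
cat > h.py <<'E'
import numpy as np,cv2
from plant import ctrl,sensors,optics
def cast(name,uv,z,st=None):
    P=optics.camera_params(name);K=P['mtx']
    d=np.linalg.inv(K)@np.array([uv[0],uv[1],1.])
    if name=='wrist':
        T=P['T_tool_cam'];Rw=np.array(st['eef_rot']);p=np.array(st['eef_pos'])
        o=Rw@T[:3,3]+p; d=Rw@T[:3,:3]@d
    else:
        o=-P['R'].T@P['t']; d=P['R'].T@d
    return o+d*(z-o[2])/d[2]
def rot(a): # tool down, tool x at angle a
    c,s=np.cos(a),np.sin(a)
    return np.array([[c,s,0],[s,-c,0],[0,0,-1.]])
E
python3 - <<'E'
from h import *
s=sensors.read_state();print(np.round(s['eef_rot'],2).tolist())
for n,l in {'scene':[('tin',253,202,20),('lid',343,318,12),('knob',345,309,44),('mill',259,278,0),('carton',351,212,40),('flat',409,248,20),('mug',320,178,20)],
 'side':[('tin',253,253,20),('lid',307,174,12),('knob',308,166,44),('mill',314,222,0),('mug',182,215,45)],'wrist':[('lid',250,325,12),('mill',165,185,10),('b',300,45,19)]}.items():
  for a,u,v,z in l: print(n,a,cast(n,(u,v),z,s).round(0))
E
```

```text
[[0.0, 1.0, -0.0], [1.0, -0.0, 0.0], [0.0, -0.0, -1.0]]
scene tin [537. 171.  20.]
scene lid [ 513. -196.   12.]
scene knob [ 516. -193.   44.]
scene mill [431. -12.   0.]
scene carton [702. -14.  40.]
scene flat [ 748. -162.   20.]
scene mug [731. 135.  20.]
side tin [541. 185.  20.]
side lid [ 515. -187.   12.]
side knob [ 513. -183.   44.]
side mill [437.  -2.   0.]
side mug [754. 145.  45.]
wrist lid [ 528. -182.   12.]
wrist mill [440.  -7.  10.]
wrist b [586. 132.  19.]
```

```bash
python3 - <<'E'
from h import *
ctrl.move_ptp([540,150,290],rot(np.pi/2))
s=sensors.read_state();im,d=optics.grab_frame('wrist');cv2.imwrite('pics/w1.png',im[:,:,::-1])
np.savez('w1.npz',im=im,d=d,p=s['eef_pos'],R=s['eef_rot']);print(s['t'],np.round(s['eef_pos'],1))
im,_=optics.grab_frame('side');c=im[215:295,200:310];cv2.imwrite('pics/s1.png',cv2.resize(c[:,:,::-1],None,fx=6,fy=6,interpolation=2))
E
```

```text
0.825 [540.  149.5 289.7]
```

View pics/w1.png

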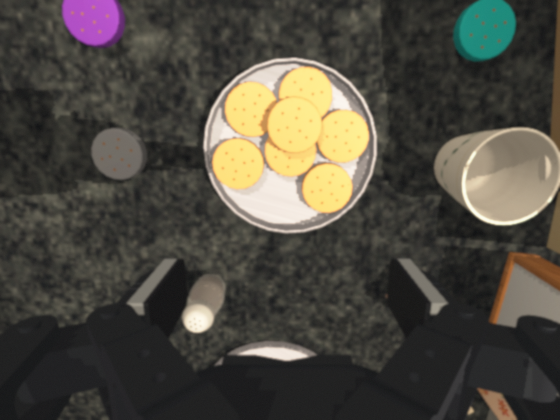

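View pics/s1.png

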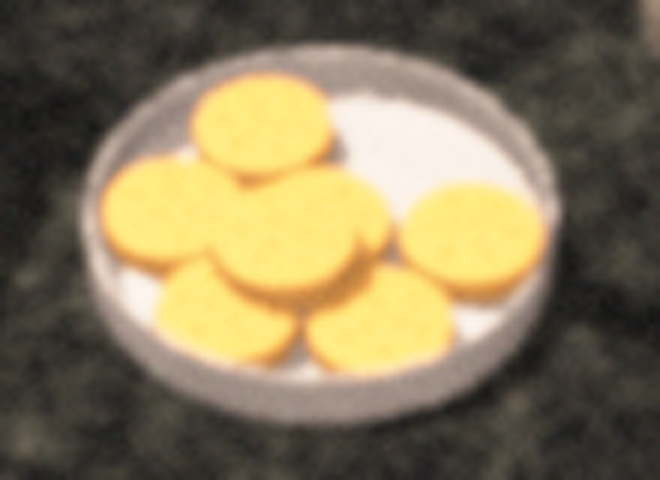

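In the wrist view biscuit7 is at (295,124), whole and on top, and the open place is near (270,200). The purple (92,18), grey (119,154) and turquoise (485,28) discs lie outside the tin and are decoys. Next I'll fit the tin and biscuits by colour and height.

```bash
cat > seg.py <<'E'
from h import *
def analyse(fn,show=None):
    z=np.load(fn);im,d=z['im'],z['d'];st=dict(eef_pos=z['p'],eef_rot=z['R'])
    P=optics.camera_params('wrist');T=P['T_tool_cam'];K=P['mtx']
    vv,uu=np.mgrid[:420,:560]
    c=np.stack([(uu-K[0,2])/K[0,0]*d,(vv-K[1,2])/K[1,1]*d,d],-1)
    W=(c@T[:3,:3].T+T[:3,3])@st['eef_rot'].T+st['eef_pos']
    hsv=cv2.cvtColor(im,cv2.COLOR_RGB2HSV)
    yel=(hsv[...,0]>10)&(hsv[...,0]<35)&(hsv[...,1]>90)&(hsv[...,2]>110)&(vv<235)&(d>0)
    return im,W,yel,st,d
E
python3 - <<'E'
from seg import *
im,W,yel,st,d=analyse('w1.npz')
print(np.histogram(W[yel][:,2],bins=np.arange(-2,46,3)))
# top biscuit
def blobs(m,z,a=300):
    n,l,s,c=cv2.connectedComponentsWithStats(m.astype(np.uint8))
    for i in range(1,n):
        if s[i,4]>a:
            ct,_=cv2.findContours((l==i).astype(np.uint8),0,2)
            ct=max(ct,key=len);(x,y),r=cv2.minEnclosingCircle(ct)
            p=cast('wrist',(x,y),z,st);q=cast('wrist',(x+r,y),z,st)
            print('blob',s[i,4],round(x,1),round(y,1),'R mm',round(float(np.linalg.norm(q-p)),1),p.round(1),'zmed',W[l==i][:,2].mean().round(1))
print('top');blobs(yel&(W[...,2]>29),35)
print('low');m=yel&(W[...,2]<24)&(W[...,2]>14);m=cv2.morphologyEx(m.astype(np.uint8),cv2.MORPH_OPEN,np.ones((5,5),np.uint8));blobs(m>0,19)
# tin rim: pixels z 22..30 non yellow
rim=(W[...,2]>20)&(W[...,2]<31)&~yel&(uu:=np.mgrid[:420,:560][1]<390)&(np.mgrid[:420,:560][1]>190)&(np.mgrid[:420,:560][0]<245)
ct,_=cv2.findContours(rim.astype(np.uint8),0,2);ct=max(ct,key=cv2.contourArea)
pts=np.array([cast('wrist',p,26,st)[:2] for p in ct[:,0].astype(float)])
A=np.c_[2*pts,np.ones(len(pts))];s=np.linalg.lstsq(A,(pts**2).sum(1),rcond=None)[0];print('rim',s[:2],np.sqrt(s[2]+s[:2]@s[:2]),len(pts))
v=np.zeros((420,560),np.uint8);v[rim]=120;v[yel]=200;v[yel&(W[...,2]>29)]=255
o=np.hstack([im[40:250,190:390,::-1],cv2.cvtColor(v[40:250,190:390],8)]);cv2.imwrite('pics/m1.png',cv2.resize(o,None,fx=2,fy=2))
E
```

```text
(array([   3,  204,   90,  100,   84,  118, 6185, 4704,    0,    0,    0,
        369, 2050,    9,    0]), array([-2,  1,  4,  7, 10, 13, 16, 19, 22, 25, 28, 31, 34, 37, 40, 43]))
top
blob 2428 293.7 124.1 R mm 30.3 [546.9 206.8  35. ] zmed 34.8
low
blob 1580 305.3 93.7 R mm 30.2 [559.7 238.7  19. ] zmed 18.9
blob 2107 249.7 109.2 R mm 30.8 [498.4 222.4  19. ] zmed 18.9
blob 2099 341.2 135.2 R mm 30.4 [601.  194.3  19. ] zmed 18.8
blob 2024 237.4 162.9 R mm 30.0 [482.5 162.8  19. ] zmed 18.8
blob 1091 289.5 150.3 R mm 29.4 [542.7 177.3  19. ] zmed 18.9
blob 1881 326.3 187.5 R mm 29.6 [586. 134.  19.] zmed 18.8
rim [542.42744192 177.80187141] 95.83501895677941 244
```

View pics/m1.png

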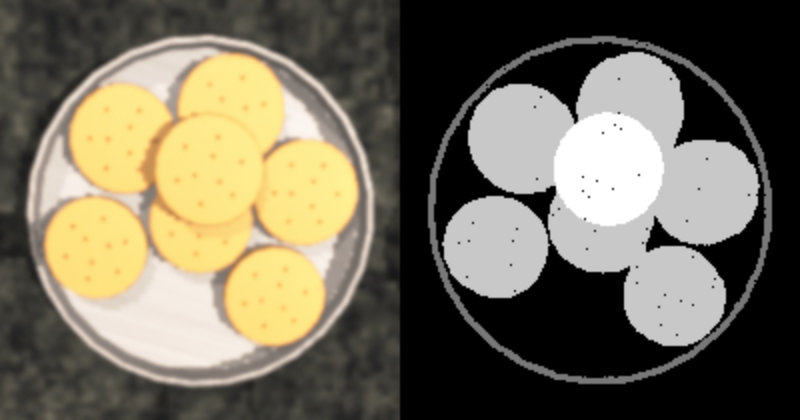

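Everything agrees with the given sizes: rim radius about 96, biscuit radii about 30, tops at 19 and 35. The tin's centre is (542.5,177.7), the gap direction is about -105.6°, and the gap centre is about (525.6,117). Both gap neighbours are about 63 mm from it. I'll push biscuit7 with two slightly spread fingers as a cradle, first touching the layer below to find the tip height.

```bash
python3 - <<'E'
from h import *
b=np.array([546.9,206.8]);g=np.array([525.6,116.9]);u=(g-b)/np.linalg.norm(g-b)
a=np.arctan2(-u[1],-u[0]);R=rot(a);print(np.degrees(a),u)
s0=b-u*40.5
ctrl.gripper_to(28)
ctrl.move_ptp([*s0,90],R)
print('hit',ctrl.move_l([*s0,38],vel=60,threshold=4),end=' ')
s=sensors.read_state();print(s['eef_pos'],s['grip_width'],s['force'],s['t'])
if s['eef_pos'][2]>38.7: pass
im,_=optics.grab_frame('side');c=im[195:305,190:330];cv2.imwrite('pics/s2.png',cv2.resize(c[:,:,::-1],None,fx=5,fy=5,interpolation=2))
E
```

```text
76.6707045445855 [-0.2305473  -0.97306112]
hit True [555.50344116 245.919804    43.7993821 ] 28.28533200995153 [-1.82362834 -0.84450742  6.05153147] 3.125
```

View pics/s2.png

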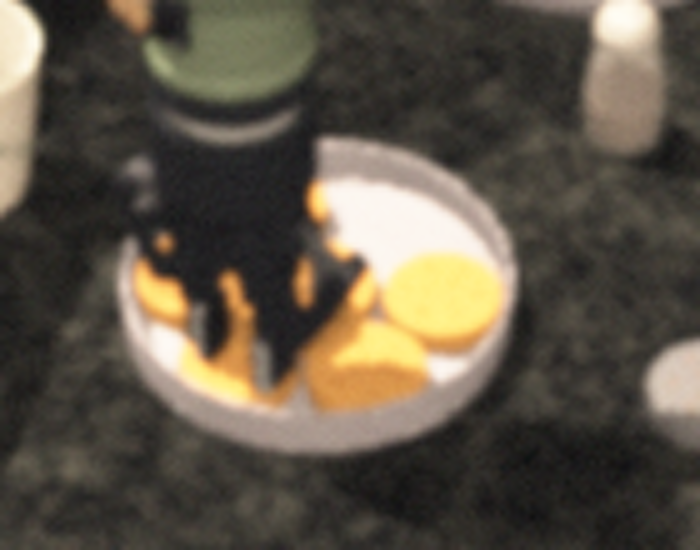

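Contact came at TCP z 43.8, so the tips stand 25 mm ahead on the layer below (19). The side crop shows both fingers inside the tin behind biscuit7. I'll raise 4 mm and push.

```bash
python3 - <<'E'
from h import *
b=np.array([546.9,206.8]);g=np.array([525.6,116.9]);u=(g-b)/np.linalg.norm(g-b);R=rot(np.arctan2(-u[1],-u[0]))
s0=b-u*40.5
ctrl.move_l([*s0,47.8],vel=40)
e=g-u*(11+27)
print('hit',ctrl.move_l([*e,47.8],vel=50,threshold=8))
s=sensors.read_state();print(s['eef_pos'],s['force'],s['t'], 'target',e)
ctrl.move_l([*(s['eef_pos'][:2]-u*4),47.8],vel=60);ctrl.move_l([*(s['eef_pos'][:2]-u*4),110],vel=200)
ctrl.move_ptp([540,150,290],rot(np.pi/2))
s=sensors.read_state();im,d=optics.grab_frame('wrist');cv2.imwrite('pics/w2.png',im[:,:,::-1])
np.savez('w2.npz',im=im,d=d,p=s['eef_pos'],R=s['eef_rot']);print(s['t'])
from seg import analyse
im,W,yel,st,d=analyse('w2.npz')
print(np.histogram(W[yel][:,2],bins=np.arange(-2,46,3))[0])
E
```

```text
hit False
[534.39425107 154.06038288  47.81806636] [0.26584708 0.53801587 0.73111086] 5.4917 target [534.36079723 153.87632258]
6.95
[   4  295   93   63   61  147 8494 6358    1    0    0    0    0    0
    0]
```

View pics/w2.png

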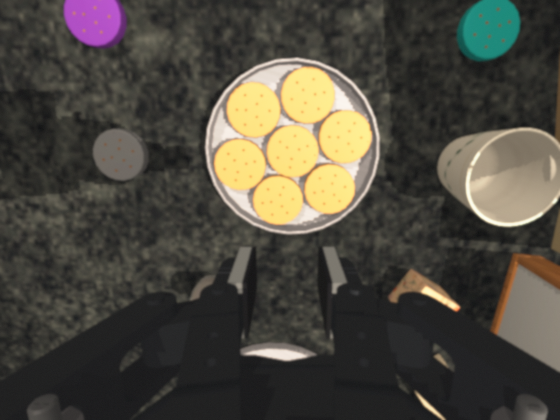

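All seven biscuits read flat at about 19 mm in the wrist view, with the seventh now at (277,200) in the ring. Next I'll locate the lid from above.

```bash
python3 - <<'E'
from seg import *
import numpy as np
im,W,yel,st,d=analyse('w2.npz')
# tin refit
U=np.mgrid[:420,:560]
def circ(pts):
    A=np.c_[2*pts,np.ones(len(pts))];s=np.linalg.lstsq(A,(pts**2).sum(1),rcond=None)[0];return s[:2],np.sqrt(s[2]+s[:2]@s[:2])
rim=(W[...,2]>20)&(W[...,2]<31)&~yel&(U[1]<390)&(U[1]>190)&(U[0]<245)
ct,_=cv2.findContours(rim.astype(np.uint8),0,2);ct=max(ct,key=cv2.contourArea)
print('tin',circ(np.array([cast('wrist',p,26,st)[:2] for p in ct[:,0].astype(float)])))
ctrl.gripper_to(60)
ctrl.move_ptp([515,-218,290],rot(np.pi/2))
s=sensors.read_state();im,d=optics.grab_frame('wrist');cv2.imwrite('pics/w3.png',im[:,:,::-1])
np.savez('w3.npz',im=im,d=d,p=s['eef_pos'],R=s['eef_rot']);print(s['t'])
im,W,yel,st,d=analyse('w3.npz')
pl=(W[...,2]>9)&(W[...,2]<19)&(d>0)&(np.hypot(W[...,0]-515,W[...,1]+190)<135)
n,l,sta,c=cv2.connectedComponentsWithStats(pl.astype(np.uint8));i=1+np.argmax(sta[1:,4]);print(sta[i],W[l==i][:,2].mean())
ct,_=cv2.findContours((l==i).astype(np.uint8),0,1);ct=max(ct,key=cv2.contourArea)
print('lid',circ(np.array([cast('wrist',p,14,st)[:2] for p in ct[:,0].astype(float)])))
kn=(W[...,2]>47)&(W[...,2]<75)&(d>0)&(np.hypot(W[...,0]-515,W[...,1]+190)<50)
print('knob top',W[kn].mean(0),kn.sum(),W[kn][:,2].max())
hsv=cv2.cvtColor(im,cv2.COLOR_RGB2HSV)
E
```

```text
tin (array([542.41979638, 177.80960313]), np.float64(95.87451212537941))
8.7917
[  200    57   178   181 24395] 13.937627021944811
lid (array([ 516.78632846, -192.50872383]), np.float64(102.60854027975809))
knob top [ 516.90332269 -191.7682529    56.43250454] 617 59.915151605280954
```

View pics/w3.png

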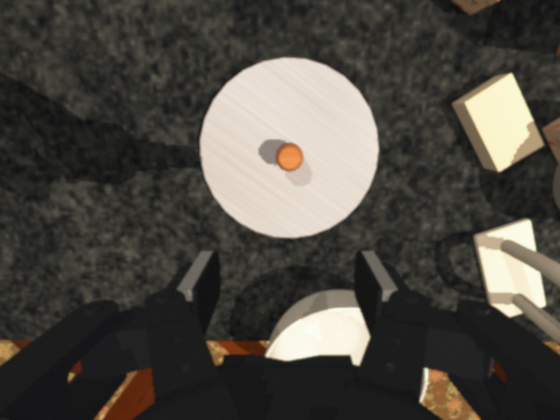

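The lid's plate is at 13.9 mm, as it should be at about 14, and the lid centre is (516.8,-192.3). The knob at pixel (290,157) gives the same centre. I'll grasp the knob and lift.

```bash
python3 - <<'E'
from h import *
R=rot(np.pi/2);L=[516.8,-192.2]
ctrl.gripper_to(70)
ctrl.move_ptp([*L,110],R)
print(ctrl.move_l([*L,50],R,vel=100,threshold=8))
s=sensors.read_state();print(s['eef_pos'],s['force'])
ctrl.gripper_to(20,force=60)
s=sensors.read_state();print(s['grip_width'],s['force'])
ctrl.move_l([*L,190],R,vel=120)
ctrl.move_l([542.4,177.8,190],R,vel=220)
s=sensors.read_state();print(s['eef_pos'],s['force'],s['wrist_torque'],s['grip_width'],s['t'])
for n in ['scene','side']:
    im,_=optics.grab_frame(n);cv2.imwrite(f'pics/{n}4.png',im[:,:,::-1])
E
```

```text
False
[ 517.39054154 -192.58393955   50.61379547] [ 0.42967796 -0.60583687  0.15343148]
27.722908128069275 [ 2.08658047e-01 -7.67111781e-04  4.49383237e+00]
[542.40361645 176.87913345 189.93021269] [-0.37716528 -0.53369446 -3.45272792] [-0.00955028  0.03659113  0.02755645] 27.665963078512235 14.225
```

View pics/side4.png

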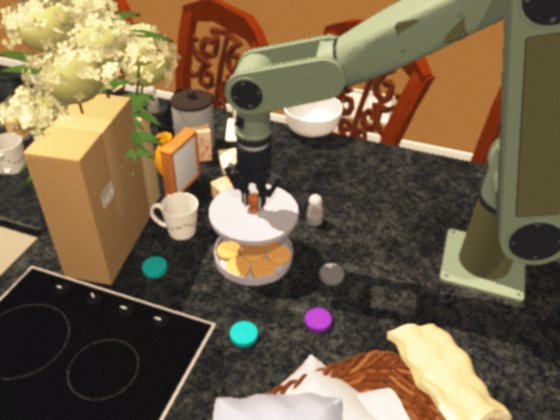

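View pics/scene4.png

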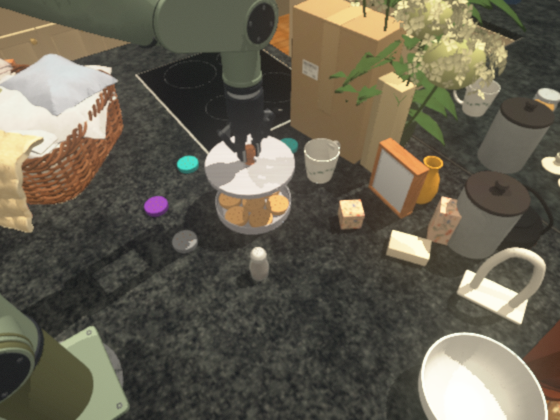

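The side and scene views show the lid held above the tin at about (253,213) and (250,165), with the bystanders undisturbed. Before lowering it, I'll check its tilt and centre from the depth images.

```bash
cat > chk.py <<'E'
from h import *
def lid(name,ctr,zlo,zhi):
    s=sensors.read_state();im,d=optics.grab_frame(name);P=optics.camera_params(name);K=P['mtx']
    v,u=np.mgrid[:420,:560];c=np.stack([(u-K[0,2])/K[0,0]*d,(v-K[1,2])/K[1,1]*d,d],-1)
    if name=='wrist':
        T=P['T_tool_cam'];W=(c@T[:3,:3].T+T[:3,3])@np.array(s['eef_rot']).T+s['eef_pos']
    else: W=(c-P['t'])@P['R']
    m=(d>0)&(W[...,2]>zlo)&(W[...,2]<zhi)&(np.hypot(W[...,0]-ctr[0],W[...,1]-ctr[1])<118)
    p=W[m&(im.min(2)>110)]
    for _ in range(5):
        A=np.c_[p[:,:2]-ctr,np.ones(len(p))];k=np.linalg.lstsq(A,p[:,2],rcond=None)[0];r=p[:,2]-A@k;p=p[abs(r)<max(2,2*r.std())]
    print(name,'n',len(p),'slope deg',np.degrees(k[:2]).round(2),'z',k[2].round(1),'mid bbox',((p.min(0)+p.max(0))/2).round(1),'size',np.ptp(p,axis=0).round(0))
    return m,p
E
python3 - <<'E'
from chk import *
for n in ['scene','side','wrist']: lid(n,np.array([542.4,177.8]),140,180)
E
```

```text
scene n 3399 slope deg [-0.21  0.08] z 153.0 mid bbox [542.1 176.7 153. ] size [206. 208.   5.]
side n 3069 slope deg [-0.07 -0.01] z 154.4 mid bbox [541.7 178.2 154.4] size [207. 209.   5.]
wrist n 78123 slope deg [-0.2   0.04] z 153.0 mid bbox [542.5 187.6 153. ] size [206. 185.   5.]
```

The lid is level to within 0.3° and centred within about 1 mm. I'll lower it with a force stop.

```bash
python3 - <<'E'
from chk import *
R=rot(np.pi/2);C=[542.4,177.8]
ctrl.move_l([*C,95],R,vel=120)
ctrl.hold(0.2)
print(ctrl.move_l([*C,64],R,vel=30,threshold=6))
s=sensors.read_state();print(s['eef_pos'],s['force'],s['t'])
ctrl.hold(0.2)
lid('scene',np.array(C),15,45);lid('side',np.array(C),15,45)
E
```

```text
True
[541.93927923 177.74379166  66.95059302] [-1.0234811   0.24682461  5.14435685] 16.475
scene n 2717 slope deg [-0.05  0.03] z 30.1 mid bbox [541.9 175.4  30.1] size [206. 203.   4.]
side n 2826 slope deg [ 0.01 -0.01] z 31.5 mid bbox [541.3 178.6  31.5] size [207. 209.   6.]
```

It stopped at TCP z 67, the seated height, and the plate top reads 30 mm as expected. Now I'll release and retreat.

```bash
python3 - <<'E'
from chk import *
R=rot(np.pi/2);C=[541.9,177.8]
ctrl.gripper_to(70)
ctrl.move_l([*C,140],R,vel=100)
ctrl.move_ptp([540,150,290],R)
ctrl.hold(0.3)
for n in ['scene','side','wrist']: lid(n,np.array(C),15,45)
for n in ['scene','side','wrist']:
    im,_=optics.grab_frame(n);cv2.imwrite(f'pics/{n}5.png',im[:,:,::-1])
a=cv2.imread('pics/scene5.png');b=cv2.imread('pics/wrist5.png');c=cv2.imread('pics/side5.png')
cv2.imwrite('pics/all5.png',np.vstack([np.hstack([a[120:320,130:480],c[130:330,120:470]]),cv2.resize(b[:300],(700,375))]))
print(sensors.read_state()['t'])
E
```

```text
scene n 3254 slope deg [-0.07  0.02] z 30.1 mid bbox [542.  177.7  30.1] size [206. 208.   4.]
side n 3350 slope deg [ 0.07 -0.02] z 31.4 mid bbox [540.5 177.4  31.4] size [205. 212.   7.]
wrist n 26486 slope deg [-0.05  0.02] z 29.9 mid bbox [541.3 177.4  29.9] size [206. 207.   4.]
19.4167
```

View pics/all5.png

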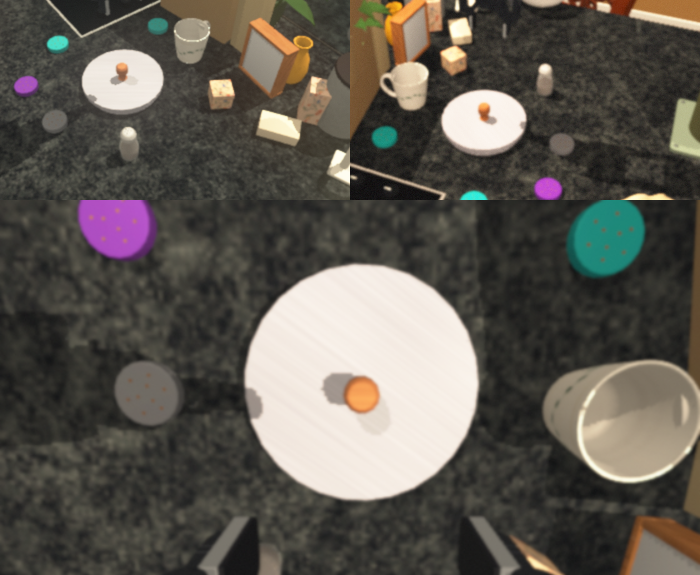

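The lid sits level and centred on the tin. Its plate top is at 30 mm, which is fully seated, and the bystanders are in place.

```bash
python3 -c "
from plant import ctrl
ctrl.finish_job()"
```

```text
the job is handed in; nothing more can be done
```

The job is done and handed in at about 19 s of the 64 s limit. I slid the seventh biscuit into the open place with two slightly spread fingers, lifted the lid by its knob, set it on the tin, let go and backed off.

- **Biscuits:** after the push, the wrist depth image showed nothing above the single layer at about 19 mm. All seven biscuits were visible side by side.
- **Lid:** the plate top reads 30 mm against 30 mm expected when fully down. Tilt is under 0.1°, and it is within about 1 mm of the tin's centre. The side camera reads 31.4 mm and about 2 mm off centre, which is within its roughly 2 mm calibration error.
- **Bystanders:** the mug, mill, cartons and coloured decoy discs look where they were in the last pictures; I did not measure them.

No check failed.

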